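# Hold the matching hinge leaf in line for the pin

## Robot

A 7-joint arm with a two-finger parallel gripper is mounted at the origin on the work surface. World frame = base frame: x ahead of the robot, y to its left, z up, the work surface at z = 0. Lengths are in m, angles in rad, forces in N, time in s.
With the tool pointing down it reaches from about 0.425 to 0.875 m from the base axis. Payload 4.7 kg.
Tool frame: the origin (TCP) lies midway between the tips of the shut fingers; the grasp point (between the pads) lies 19 mm behind it; z points along the fingers, y is the direction in which the jaws open and shut (so a half turn about z gives the same grasp; the last joint's range is limited). The gripper opens to 87 mm and grips with 3 to 60 N. Pads are 19 mm wide; open, the fingers measure 117 mm over their backs; the gripper's body (75 mm by 190 mm) begins 51 mm behind the grasp point.
Start: joints at [-1.114, 0.321, -0.07, 1.45, 0.023, 1.371, -0.057], TCP at [0.279, 0.587, 0.189] pointing down, gripper open.
Joint ranges: [-2.86, 2.86], [-0.3, 2.09], [-1.38, 1.24], [0.06, 2.45], [-1.56, 4.7], [0.09, 2.05], [-2.69, 2.69]. Speed limits (rad/s): [2.57, 2.57, 3.14, 3.14, 3.14, 3.14, 3.14].

## Interface

Orientations are given as a rotation vector (axis times angle).
In Python, from bench import get_state, eyes, job gives the robot as it stands. The module is installed in compiled form; this text tells all that it offers.
- The arm moves only by the shell command python3 -m jog 'ROWS' [FORCE]. ROWS is JSON, a list that holds one entry, the list of rows, each a list of 5 numbers: the opening, from 0 (shut) to 1 (fully open), then the shift along the tool's x, y, z in units of 40 mm (1.0 is 40 mm), then the turn about the tool's z in units of 5 degrees (1.0 is 5 degrees). In form: [[[jaw, dx, dy, dz, turn], ...]]. A call has 1 to 10 rows; each row shifts and turns the commanded pose from where the row before left it, along the tool's axes as they then stand; what a row does not reach is not made up. A row lasts 1/8 s, in which the tool goes at most 62.5 mm and 10.7 degrees, less where a joint would pass 70% of its speed; a pose out of reach is approached as far as the arm can. A call is refused whole if a number of a shift passes 1 or a number of a turn 1, either way. A call with a gripper value outside its range is refused whole. The fingers move at their own pace and stop on an object; FORCE is the grip in N (left out, the last holds). Time passes only in rows, so rows that do not move let the fingers close. It gives the time, the measured TCP pose, the force and the opening at its end, in the units of the state.
- get_state(): the state, without advancing time (a new reading comes with each control period).
- eyes.get_image(name): name is "side" or "top"; returns (picture, depth): 420x560x3 uint8, red, green, blue; 420x560 float32, m along the optical axis (not along the pixel's ray), 0 where there is no reading.
- eyes.camera_params(name): a dict with "camera_matrix" (3x3 intrinsics, pixels), "pose" (4x4, takes a point from camera to world coordinates). Camera axes: x right, y down, z forward; pixel columns grow to the right and rows downward; lengths in m; the calibration is good to about 2 mm. A picture is of the moment at which its call begins. camera_params takes no time and is no camera call.
- job.close_job(): hands the job in, once; it reports no verdict.
The state is a dict: "time": time; "joint_positions": joint angles; "qd": joint speeds; "joint_torque": joint torques, N m; "position": TCP position; "tool_rot": TCP orientation; "ft_force": force on the tool from outside, world axes, zero at the start; "torque": the same for the moment, N m; "grip_width": opening from 0.0 (shut) to 1.0 (fully open).
Only numpy, scipy, OpenCV 4.12 (cv2) and the standard library are available. Lean on these libraries where they do the work, as an engineer would, in place of code of your own. Each camera call takes 0.05 s, during which the arm holds its last target. There are 200 camera calls.

## Task

Of the three loose stile pieces, pick out the one whose hinge knuckle is the right length for the gap between the two knuckles on the fixed jamb block, and leave the other two where they lie. Bring its knuckle into the gap, with the piece level and on the far side of the barrel from the jamb, so that the three holes line up and the hinge pin could be slid straight through. Finish while still holding it there: keep it still in the gripper, carried by the grip alone and not pressed against the jamb.

Things in the scene. Friction and masses are not known exactly. Their poses are not given: they have to be found in the camera images.
- jamb: fixed jamb block of dark wood, 60 (x) x 110 (y) x 90 mm high, screwed to the bench on a 60 x 190 x 18 mm plywood foot. Origin: centre of its underside, z up. On its top lies the fixed steel hinge leaf, whose two knuckles stick out on the -x side.
- jamb_hole (a point): point on the fixed hole axis half-way between the two fixed knuckles, 46 mm to -x of the block's middle, 90 mm above the bench; axes as the jamb's, y along the holes. Knuckles 22 mm outside, 24 mm long, 34 mm gap between, 12 mm holes (pin 8 mm thick); the jamb wood begins 16 mm to +x of the axis.
- medium_mid (a point): centre (20 mm above the underside) of the matching loose stile piece: dark-wood block 44 (x) x 56 (y) x 40 mm high, about 0.24 kg, 3 mm steel hinge leaf on top, one knuckle 28 mm long (3 mm to spare each side in the gap), 22 mm outside, sticking out to +x. Axes as the piece, z up. Grip it by the plain end faces, 56 mm apart along y.
- medium_hole (a point): centre of the 12 mm hole of the 28 mm knuckle, 38 mm to +x of and 20 mm above medium_mid, level with the wood's top; axes as the piece, y along the hole
- narrow_mid (a point): centre of a look-alike loose stile piece, same but with a knuckle only 16 mm long, too short for the gap
- wide_mid (a point): centre of a look-alike loose stile piece, same but with a knuckle 44 mm long, too long for the gap
There are look-alikes about, which are no part of the job. What is shaped like the part that bears medium_mid but red is not meant.

How it is judged:
By the outcome, as a careful person would: the job done as asked, in the order asked, and still so for the second after the job is handed in, while the arm keeps its last pose, push and grip.
It also fails if it takes over 35 s, if anything falls off the work surface, if the arm or the gripper's body presses on something with over 40 N, if the wrist force passes 120 N, or if a joint passes its speed limit or range.

## Working session

There is one attempt and no reset: what is moved stays moved. The work goes in short steps, Python scripts to look and compute and a shell command to move; the robot and the scene stay as the last step left them, time stands still between calls to the robot, and variables do not carry over. Pictures are saved under pics/ and viewed, about 8 in all and at most 12, crops included, and the job is handed in when it is done.

```bash
mkdir -p pics; cat > h.py <<'E'
import numpy as np, cv2
from bench import get_state, eyes, job
def snap(n, tag):
    im,d=eyes.get_image(n); np.savez(f'pics/{tag}.npz',im=im,d=d); cv2.imwrite(f'pics/{tag}.png',im[:,:,::-1]); return im,d
def load(tag):
    z=np.load(f'pics/{tag}.npz'); return z['im'],z['d']
def world(n,d):
    p=eyes.camera_params(n); K=np.array(p['camera_matrix']); T=np.array(p['pose'])
    v,u=np.mgrid[:d.shape[0],:d.shape[1]]
    P=np.stack([(u-K[0,2])/K[0,0]*d,(v-K[1,2])/K[1,1]*d,d],-1)
    W=P@T[:3,:3].T+T[:3,3]; W[d==0]=np.nan; return W
E
python3 - <<'E'
from h import *
for n in ('top','side'):
    snap(n,n+'0'); p=eyes.camera_params(n); print(n,np.round(p['pose'],3).tolist(),np.round(p['camera_matrix'],1).tolist())
a=load('top0')[0];b=load('side0')[0]
s=get_state(); print(s['time'],s['position'],s['tool_rot'],s['grip_width'],s['ft_force'])
E
```

```text
top [[-0.028, -0.996, 0.088, 0.413], [-1.0, 0.027, -0.014, -0.053], [0.012, -0.088, -0.996, 1.028], [0.0, 0.0, 0.0, 1.0]] [[456.3, 0.0, 275.9], [0.0, 456.3, 209.9], [0.0, 0.0, 1.0]]
side [[0.734, -0.317, 0.601, -0.02], [-0.679, -0.366, 0.636, -0.624], [0.018, -0.875, -0.484, 0.51], [0.0, 0.0, 0.0, 1.0]] [[431.1, 0.0, 279.0], [0.0, 431.1, 204.9], [0.0, 0.0, 1.0]]
0.1 [0.27833212 0.58677848 0.18808785] [-6.89735882e-01 -3.06471693e+00  2.65818020e-03] 1.0004005386115964 [-0.37469815  0.26375058 -0.09243141]
```

View pics/top0.png

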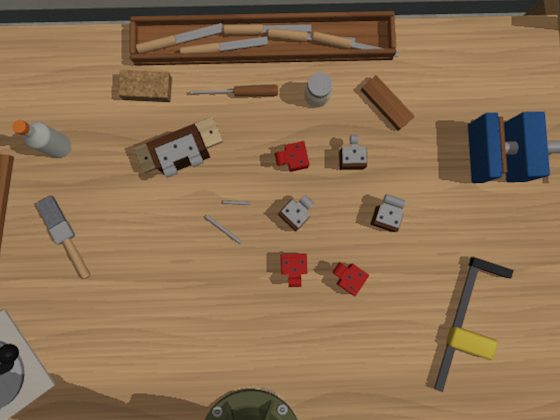

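View pics/side0.png

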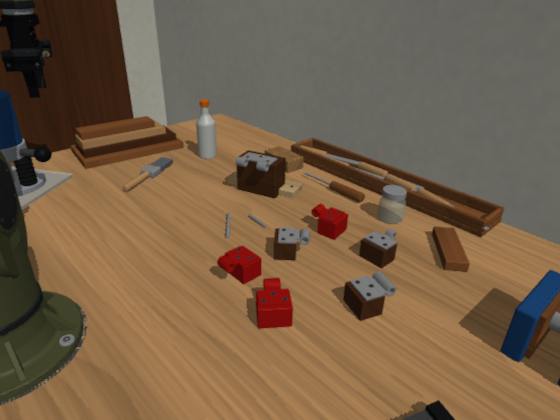

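The top view shows three steel-topped dark pieces at (295,212), (353,155) and (389,213). The red look-alikes are at (294,156), (294,266) and (351,279), and the jamb is at (180,150) with its knuckles towards the robot. By knuckle length I expect (306,202) to be the medium one, (353,140) narrow and (394,201) wide. I'll check this with a crop and depth.

```bash
python3 - <<'E'
from h import *
im,d=load('top0'); sm,sd=load('side0')
c=cv2.resize(im[110:240,125:415],None,fx=2.7,fy=2.7,interpolation=cv2.INTER_CUBIC)
cv2.imwrite('pics/crop0.png',c[:,:,::-1])
W=world('top',d); S=world('side',sd)
print('bench z',np.nanmedian(W[230:260,200:260,2]),np.nanmedian(S[230:260,180:210,2]))
Z=np.nan_to_num(W[...,2])
n,l,st,ce=cv2.connectedComponentsWithStats(((Z>0.03)&(Z<.12)).astype(np.uint8))
for i in range(1,n):
    if st[i,4]<150 or ce[i][1]>300: continue
    p=W[l==i]; r=cv2.minAreaRect((p[:,:2]*1000).astype(np.float32))
    print(np.round(ce[i]),st[i,4],'xy',np.round(r[0],1),np.round(r[1],1),round(r[2],1),'z50/99',np.round(np.percentile(p[:,2],[20,50,80,99])*1000))
E
```

```text
bench z -0.00046919787114552136 0.0008818249379092258
[252.  36.] 4180 xy [897.6 -49.2] [598.5 102.4] 90.0 z50/99 [34. 38. 40. 43.]
[243.  27.] 233 xy [916.9  -3.6] [88.5 19.4] 88.8 z50/99 [31. 33. 34. 36.]
[287.  33.] 236 xy [ 902.6 -104.1] [87.1 18.8] 84.1 z50/99 [31. 32. 34. 36.]
[331.  38.] 227 xy [ 888.  -204.3] [89.3 18. ] 74.2 z50/99 [31. 33. 34. 37.]
[143.  83.] 1297 xy [791.9 221.4] [111.1  61.2] 86.2 z50/99 [33. 34. 36. 38.]
[318.  88.] 683 xy [ 765.1 -167.6] [55.9 56.3] 25.9 z50/99 [50. 73. 75. 78.]
[512. 146.] 4693 xy [ 621.9 -600.4] [140.3 179.4] 0.0 z50/99 [60. 87. 90. 93.]
[ 47. 140.] 768 xy [660.2 416.8] [49.9 55.2] 59.6 z50/99 [ 57.  93. 112. 120.]
[177. 149.] 2004 xy [624. 136.] [ 87.5 110.2] 21.2 z50/99 [ 88.  91.  94. 102.]
[353. 154.] 624 xy [ 625.7 -242. ] [57.  68.7] 89.2 z50/99 [40. 42. 44. 51.]
[293. 155.] 672 xy [ 619.2 -103.2] [56.6 71.1] 10.9 z50/99 [40. 42. 45. 52.]
[296. 212.] 680 xy [ 498.5 -115.1] [53.9 71.3] 43.3 z50/99 [40. 42. 45. 53.]
[389. 212.] 798 xy [ 489.  -315.6] [56.3 71.6] 69.5 z50/99 [40. 43. 46. 52.]
[294. 267.] 703 xy [ 369.8 -101.9] [54.2 70.6] 88.3 z50/99 [40. 42. 45. 52.]
[350. 277.] 706 xy [ 353. -219.] [70.7 56. ] 53.5 z50/99 [40. 42. 45. 52.]
```

View pics/crop0.png

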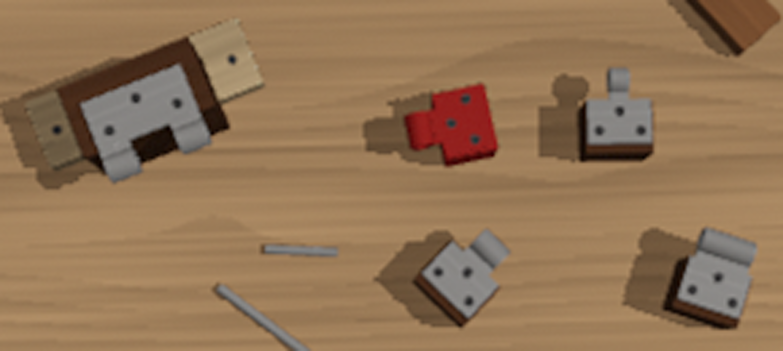

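The knuckle lengths are clear in the crop. The medium piece is the one at top pixel (295,212), narrow is (353,155) and wide is (389,213). Next I fit the poses of that piece and the jamb in both views.

```bash
cat >> h.py <<'E'
from scipy.optimize import minimize
from scipy.spatial.transform import Rotation as Ro
def box(x0,x1,y0,y1,z0,z1): return np.array([[x,y,z] for x in(x0,x1) for y in(y0,y1) for z in(z0,z1)])/1000.
def cyl(x,z,y0,y1,r=11): return np.array([[x+r*np.cos(a),y,z+r*np.sin(a)] for a in np.arange(0,6.28,.3) for y in(y0,y1)])/1000.
# parts, origin: underside-centre (z up); convex pieces
PIECE=[box(-22,22,-28,28,0,43),box(22,38,-14,14,40,43),cyl(38,40,-14,14)]
JAMB=[box(-30,30,-55,55,0,90),box(-30,30,-41,41,90,93),box(-46,-30,-41,-17,90,93),box(-46,-30,17,41,90,93),cyl(-46,90,17,41),cyl(-46,90,-41,-17)]
def sil(n,parts,x,y,yaw,z=0,up=4,shape=(420,560)):
    p=eyes.camera_params(n); K=np.array(p['camera_matrix']); T=np.linalg.inv(np.array(p['pose']))
    m=np.zeros((shape[0]*up,shape[1]*up),np.uint8); R=Ro.from_euler('z',yaw).as_matrix()
    for q in parts:
        w=q@R.T+[x,y,z]; c=w@T[:3,:3].T+T[:3,3]; uv=c@K.T; uv=uv[:,:2]/uv[:,2:]
        cv2.fillConvexPoly(m,cv2.convexHull(((uv+.5)*up*16).astype(np.int32)),255,shift=4)
    return cv2.resize(m,shape[::-1],interpolation=cv2.INTER_AREA)/255.
def fit(masks,parts,x0):
    roi={n:tuple(slice(max(0,a.min()-30),a.max()+30) for a in np.nonzero(m)) for n,m in masks.items()}
    def f(v): return sum(np.abs(sil(n,parts,v[0],v[1],v[2],v[3])-m)[roi[n]].sum()/m.sum() for n,m in masks.items())
    s=np.vstack([x0]+[np.add(x0,e) for e in np.diag([.01,.01,.15,.008])])
    r=minimize(f,x0,method='Nelder-Mead',options=dict(initial_simplex=s,xatol=1e-4,fatol=1e-4,maxiter=250)); return r.x,r.fun
E
cat > m0.py <<'E'
from h import *
def obj(n,tag,xy,rad,zmin,parts,g,zmax=.13):
    im,d=load(tag); W=world(n,d); m=(np.hypot(W[...,0]-xy[0],W[...,1]-xy[1])<rad)&(W[...,2]>zmin)&(W[...,2]<zmax)
    return m.astype(float)
for nm,xy,rad,parts,g in (('piece',(.4985,-.1151),.06,PIECE,-.75),('jamb',(.63,.14),.085,JAMB,.36)):
    zm=.006 if nm=='piece' else .026
    P=[ (q if nm=='piece' else np.column_stack([q[:,:2],np.maximum(q[:,2],.026)])) for q in parts]
    ms={n:obj(n,n+'0',xy,rad,zm,P,g) for n in('top','side')}
    for use in (('top',),('side',),('top','side')):
        v,e=fit({n:ms[n] for n in use},P,[*xy,g,0.]); print(nm,use,np.round(v[:2]*1000,1),'yaw',round(np.degrees(v[2]),2),'z',round(v[3]*1000,1),'err',round(e,3))
    c,s_=np.cos(v[2]),np.sin(v[2])
    W=world('top',load('top0')[1]).reshape(-1,3); S=world('side',load('side0')[1]).reshape(-1,3)
    for lab,Q in(('top',W),('side',S)):
        L=(Q-[v[0],v[1],0]); lx=c*L[:,0]+s_*L[:,1]; ly=-s_*L[:,0]+c*L[:,1]; hx=.038 if nm=='piece' else -.046
        k=(abs(lx-hx)<.004)&((abs(ly)<.012) if nm=='piece' else (abs(abs(ly)-.029)<.01))&(Q[:,2]>.035)
        print(nm,lab,'knuckle top z mm',np.round(np.nanpercentile(Q[k,2],[50,90])*1000,1),k.sum())
s=get_state(); print('tool R',np.round(Ro.from_rotvec(s['tool_rot']).as_matrix(),3).tolist())
E
python3 m0.py
```

```text
piece ('top',) [ 489.2 -105. ] yaw -45.81 z 2.2 err 0.055
piece ('side',) [ 490.  -102.8] yaw -46.56 z -1.1 err 0.107
piece ('top', 'side') [ 489.  -104.3] yaw -45.98 z -0.4 err 0.183
piece top knuckle top z mm [49.7 53.2] 41
piece side knuckle top z mm [50.8 52.1] 34
jamb ('top',) [639.4 143.8] yaw 20.96 z -14.6 err 0.032
jamb ('side',) [639.3 147.5] yaw 21.29 z -4.3 err 0.04
jamb ('top', 'side') [635.9 141.4] yaw 21.33 z -0.6 err 0.104
jamb top knuckle top z mm [100.1 102.2] 74
jamb side knuckle top z mm [101.  102.2] 26
tool R [[-0.904, 0.428, -0.001], [0.428, 0.904, -0.002], [-0.0, -0.002, -1.0]]
```

Both views put the knuckle tops at about 51 mm (piece) and 101 mm (jamb), which matches the text. The piece is at about (489, -104) with yaw -46°. I'm moving above it now.

```bash
python3 -m jog '[[[1,-0.87,-0.95,0,0],[1,-0.87,-0.95,0,0],[1,-0.87,-0.95,0,0],[1,-0.87,-0.95,0,0],[1,-0.87,-0.95,0,0],[1,-0.87,-0.95,0,0],[1,-0.87,-0.95,0,0],[1,-0.87,-0.95,0,0],[1,-0.87,-0.95,0,0],[1,-0.87,-0.95,0,0]]]'; python3 -m jog '[[[1,-0.87,-0.95,0,0],[1,-0.87,-0.95,0,0],[1,-0.87,-0.95,0,0],[1,-0.87,-0.95,0,0],[1,0,0,0,1],[1,0,0,0,1],[1,0,0,0,1],[1,0,0,0,1],[1,0,0,0,0.15],[1,0,0,0,0]]]'
cat > go.py <<'E'
import sys; from h import *
# target x y z(mm) tool-y angle(deg) -> units
s=get_state(); R=Ro.from_rotvec(s['tool_rot']).as_matrix(); t=np.array(list(map(float,sys.argv[1:4])))/1000
th=np.degrees(np.arctan2(R[1,1],R[0,1])); dl=(t-s['position'])
print('t',round(s['time'],2),'pos',np.round(s['position']*1000,1),'th',round(th,2),'tilt',np.round(R[2],4),'w',round(s['grip_width'],3),'F',np.round(s['ft_force'],1),'q7',round(s['joint_positions'][6],2))
print('units xyz (now axes)',np.round(R.T@dl/.04,3),'turn',round((th-float(sys.argv[4]))/5,3))
E
python3 go.py 489 -104.3 60 44
```

```text
time: 1.35
position: [0.4302, 0.0932, 0.1889]
tool_rot: [-0.69, -3.065, -0.0]
ft_force: [0.6, 0.7, 1.0]
grip_width: 1.0
time: 2.6
position: [0.4907, -0.1021, 0.1889]
tool_rot: [-1.229, -2.891, 0.0]
ft_force: [-0.1, -0.2, -0.9]
grip_width: 1.001
t 2.6 pos [ 490.7 -102.1  188.9] th 43.95 tilt [ 2.e-04 -1.e-04 -1.e+00] w 1.001 F [-0.1 -0.2 -0.9] q7 0.92
units xyz (now axes) [-0.012 -0.068  3.222] turn -0.01
```

```bash
python3 -m jog '[[[1,-0.01,-0.07,1,0],[1,0,0,1,0],[1,0,0,1,0],[1,0,0,0,0]]]'; python3 go.py 489 -104.3 7 44; python3 - <<'E'
from h import *
im,d=snap('side','side1'); c=cv2.resize(im[150:300,190:390],None,fx=3,fy=3); cv2.imwrite('pics/crop1.png',c[:,:,::-1])
E
```

```text
time: 3.1
position: [0.4862, -0.1041, 0.0666]
tool_rot: [-1.227, -2.886, 0.004]
ft_force: [0.2, 0.5, 0.4]
grip_width: 1.0
t 3.1 pos [ 486.2 -104.1   66.6] th 43.92 tilt [ 0.0042 -0.0049 -1.    ] w 1.0 F [0.2 0.5 0.4] q7 0.99
units xyz (now axes) [-0.058  0.054  1.489] turn -0.016
```

View pics/crop1.png

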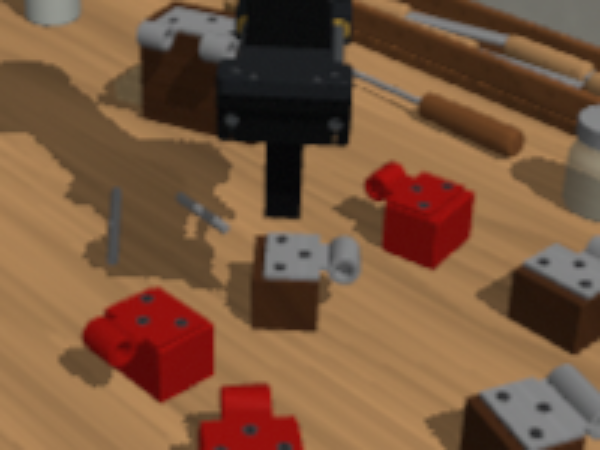

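The side crop shows the gripper lined up over the medium piece: the finger is at crop column 283 and the end face runs 252–318. Descending to grip.

```bash
python3 -m jog '[[[1,0,0,0.75,0],[1,0,0,0.6,0],[1,0,0,0.1,0],[1,0,0,0,0]]]'; python3 go.py 489 -104.3 7 44; python3 -m jog '[[[0.3,0,0,0,0],[0.3,0,0,0,0],[0.3,0,0,0,0],[0.3,0,0,0,0],[0.3,0,0,0,0],[0.3,0,0,0,0],[0.3,0,0,0,0]]]' 35; python3 go.py 489 -104.3 7 44
```

```text
time: 3.65
position: [0.4904, -0.1045, 0.0126]
tool_rot: [1.229, 2.889, 0.001]
ft_force: [0.0, -0.7, 0.5]
grip_width: 1.001
t 3.65 pos [ 490.4 -104.5   12.6] th 43.89 tilt [-0.0016  0.0017 -1.    ] w 1.001 F [ 0.  -0.7  0.5] q7 1.05
units xyz (now axes) [ 0.028 -0.023  0.14 ] turn -0.021
time: 4.53
position: [0.489, -0.1043, 0.011]
tool_rot: [-1.231, -2.891, -0.0]
ft_force: [0.3, -0.2, 0.7]
grip_width: 0.328
t 4.53 pos [ 489.  -104.3   11. ] th 43.88 tilt [ 1.e-04  0.e+00 -1.e+00] w 0.328 F [ 0.3 -0.2  0.7] q7 1.05
units xyz (now axes) [ 0.001 -0.     0.101] turn -0.024
```

The opening of 0.328 (about 28 mm) doesn't match the 56 mm I expected between the end faces. I'll look before moving on.

```bash
python3 - <<'E'
from h import *
im,d=snap('side','side2'); c=cv2.resize(im[150:300,190:390],None,fx=4,fy=4); cv2.imwrite('pics/crop2.png',c[:,:,::-1])
print(get_state()['grip_width'],get_state()['time'])
E
```

```text
0.3191560077589242 4.575
```

View pics/crop2.png

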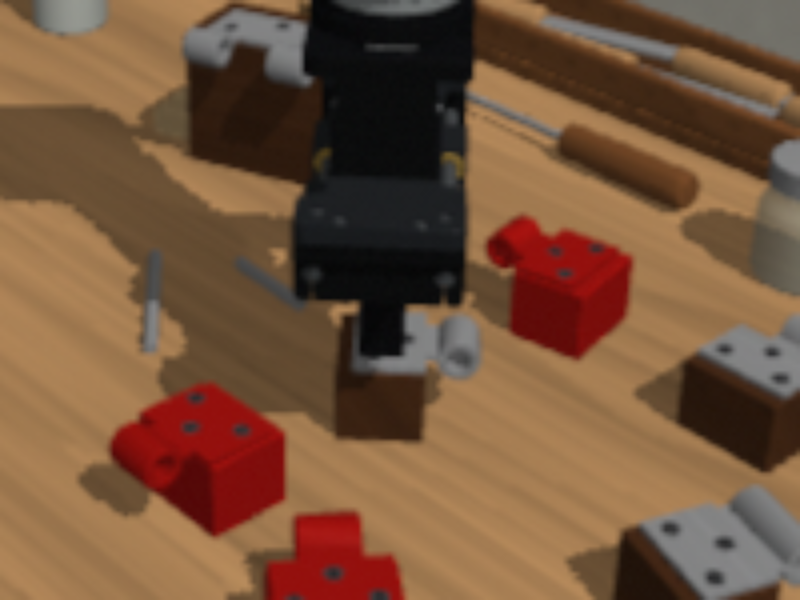

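The jaw is closing above the leaf, not beside the block, so the fingertips are higher than the reported TCP. I'll measure the fingertip in depth.

```bash
python3 - <<'E'
from h import *
for tag,u,rows in (('side1',284,range(190,232,3)),('side2',285,range(220,262,3))):
    im,d=load(tag); W=world('side',d)
    for v in rows: print(tag,v,im[v,u],np.round(W[v,u]*1000,1))
E
```

```text
side1 190 [7 8 8] [ 425.9 -163.5  184.6]
side1 193 [12 14 13] [ 426.  -163.6  178.9]
side1 196 [10 11 11] [ 424.3 -165.5  174.6]
side1 199 [8 7 7] [ 443.9 -145.5  153.9]
side1 202 [8 7 8] [ 445.4 -144.2  146.9]
side1 205 [8 7 8] [ 447.4 -142.3  139.3]
side1 208 [9 8 7] [ 447.3 -142.6  133.4]
side1 211 [7 7 7] [ 449.5 -140.6  125.5]
side1 214 [9 9 9] [ 451.  -139.2  118.1]
side1 217 [11  9 11] [ 450.4 -140.   112.4]
side1 220 [12 12 13] [ 451.5 -139.1  105.2]
side1 223 [146 111  73] [562.3 -25.5   2.2]
side1 226 [169 128  84] [554.2 -34.1   1.5]
side1 229 [57 57 58] [498.2 -91.8  44.1]
side2 220 [12 13 13] [ 427.1 -166.7  127.3]
side2 223 [11 11 11] [ 427.8 -166.2  120.7]
side2 226 [9 8 7] [ 472.1 -121.2   75.5]
side2 229 [7 7 8] [ 473.9 -119.6   67.3]
side2 232 [9 8 9] [ 473.1 -120.6   61.3]
side2 235 [13 14 14] [ 474.7 -119.2   53. ]
side2 238 [19 19 20] [ 474.2 -120.    46.6]
side2 241 [125 125 125] [ 469.5 -125.    44.2]
side2 244 [64 38 20] [ 468.3 -126.5   38.5]
side2 247 [56 32 17] [ 468.4 -126.6   31.4]
side2 250 [52 30 15] [ 468.6 -126.7   24.3]
side2 253 [53 32 17] [ 467.6 -128.    18.3]
side2 256 [55 32 18] [ 469.  -126.8    9.8]
side2 259 [61 37 21] [ 469.2 -126.9    2.4]
```

The fingertips sit about 35 mm higher than the reported TCP in both pictures (102 against 67, then 46 against 11), while xy agrees. I'll go by the images: reopen clear of the leaf, then check that the offset holds as I descend beside the block.

```bash
python3 -m jog '[[[1,0,0,-0.3,0],[1,0,0,0,0],[1,0,0,0,0],[1,0,0,0,0],[1,0,0,0,0],[1,0,0,0,0],[1,0,0,0,0]]]'; python3 -m jog '[[[1,0,0,0.5,0],[1,0,0,0.3,0],[1,0,0,0,0],[1,0,0,0,0]]]';  python3 go.py 489 -104.3 -28 44; python3 - <<'E'
from h import *
im,d=snap('side','side3'); W=world('side',d)
dark=(im.max(2)<30)&(W[...,2]<.2)
for u in (280,284,288):
    v=[r for r in range(200,290) if dark[r,u]]; print(u,v[-1],np.round(W[v[-4],u]*1000,1),np.round(W[v[-2],u]*1000,1),np.round(W[v[-1],u]*1000,1))
E
```

```text
time: 5.45
position: [0.489, -0.1044, 0.023]
tool_rot: [-1.231, -2.89, 0.0]
ft_force: [-0.7, 0.3, 0.3]
grip_width: 0.974
time: 5.95
position: [0.4894, -0.1045, -0.0086]
tool_rot: [1.23, 2.89, 0.0]
ft_force: [0.7, -0.6, -0.3]
grip_width: 0.997
t 5.95 pos [ 489.4 -104.5   -8.6] th 43.88 tilt [-5.e-04  3.e-04 -1.e+00] w 0.997 F [ 0.7 -0.6 -0.3] q7 1.07
units xyz (now axes) [ 0.011 -0.005  0.485] turn -0.025
280 255 [ 447.2 -135.1   34. ] [ 448.7 -133.7   27.9] [ 448.2 -134.1   26. ]
284 255 [ 452.5 -140.6   34.4] [ 453.  -140.2   29.3] [ 453.1 -140.2   26.9]
288 255 [ 459.  -144.8   33.6] [ 458.1 -145.8   29.9] [ 458.5 -145.6   27.3]
```

The offset is steady at about 34.5 mm: the tip is at 26 mm while the state reports -8.6. I'll go down 20 mm more and grip.

```bash
python3 -m jog '[[[1,0,0,0.3,0],[1,0,0,0.18,0],[1,0,0,0,0]]]'; python3 -m jog '[[[0.4,0,0,0,0],[0.4,0,0,0,0],[0.4,0,0,0,0],[0.4,0,0,0,0],[0.4,0,0,0,0],[0.4,0,0,0,0]]]' 35; python3 go.py 489 -104.3 -28 44
```

```text
time: 6.38
position: [0.4882, -0.1043, -0.0291]
tool_rot: [-1.23, -2.889, 0.001]
ft_force: [0.2, -0.2, 0.1]
grip_width: 1.003
time: 7.12
position: [0.4887, -0.1047, -0.0281]
tool_rot: [-1.231, -2.89, 0.001]
ft_force: [-2.4, -1.9, 3.8]
grip_width: 0.642
t 7.12 pos [ 488.7 -104.7  -28.1] th 43.87 tilt [ 3.e-04 -6.e-04 -1.e+00] w 0.642 F [-2.4 -1.9  3.8] q7 1.09
units xyz (now axes) [ 0.002  0.013 -0.002] turn -0.026
```

The grip reads 0.642 (55.9 mm), which is the right width. I'll lift, turn to the jamb's yaw, and refine the jamb fit with its height fixed.

```bash
python3 -m jog '[[[0.4,0,0,-0.3,0],[0.4,0,0,-0.8,0],[0.4,0,0,-0.9,0],[0.4,0,0,-0.6,-0.5],[0.4,0,0,0,-1],[0.4,0,0,0,-1],[0.4,0,0,0,-1],[0.4,0,0,0,-1],[0.4,0,0,0,-1],[0.4,0,0,0,-1]]]' 45; python3 -m jog '[[[0.4,0,0,0,-1],[0.4,0,0,0,-1],[0.4,0,0,0,-1],[0.4,0,0,0,-1],[0.4,0,0,0,-1],[0.4,0,0,0,-1],[0.4,0,0,0,-0.97],[0.4,0,0,0,0]]]'; python3 go.py 483 82.7 60 111.2
cat > jf.py <<'E'
from m0 import *
from scipy.optimize import minimize
E
python3 - <<'E'
from h import *
P=[np.column_stack([q[:,:2],np.maximum(q[:,2],.026)]) for q in JAMB]
ms={}
for n in('top','side'):
    W=world(n,load(n+'0')[1]); m=(np.hypot(W[...,0]-.637,W[...,1]-.142)<.09)&(W[...,2]>.026)&(W[...,2]<.13); ms[n]=m.astype(float)
for use in (('top',),('side',),('top','side')):
    f=lambda v:sum(np.abs(sil(n,P,*v)-ms[n])[100:250,90:350].sum()/ms[n].sum() for n in use)
    x0=np.array([.637,.142,.37]); r=minimize(f,x0,method='Nelder-Mead',options=dict(initial_simplex=np.vstack([x0,x0+np.diag([.008,.008,.1])]),xatol=1e-4,fatol=1e-5)); v=r.x
    print(use,np.round(v[:2]*1000,1),round(np.degrees(v[2]),2),round(r.fun,3),'hole',np.round((v[:2]-.046*np.array([np.cos(v[2]),np.sin(v[2])]))*1000,1))
E
```

```text
time: 8.38
position: [0.4893, -0.1039, 0.0763]
tool_rot: [0.368, 3.119, 0.001]
ft_force: [0.6, -0.9, -1.7]
grip_width: 0.643
time: 9.38
position: [0.4893, -0.1039, 0.0762]
tool_rot: [-0.577, 3.087, 0.001]
ft_force: [0.7, 0.8, -2.7]
grip_width: 0.642
t 9.38 pos [ 489.3 -103.9   76.2] th 111.19 tilt [-9.e-04  2.e-04 -1.e+00] w 0.642 F [ 0.7  0.8 -2.7] q7 2.15
units xyz (now axes) [-1.54   4.407  0.407] turn -0.002
('top',) [636.2 140.8] 21.23 0.043 hole [593.3 124.1]
('side',) [633.8 141.3] 22.06 0.049 hole [591.2 124.1]
('top', 'side') [635.6 141. ] 21.24 0.106 hole [592.8 124.4]
```

```bash
python3 -m jog '[[[0.4,-0.31,0.875,0,0],[0.4,-0.31,0.875,0,0],[0.4,-0.31,0.875,0,0],[0.4,-0.31,0.875,0.4,0],[0.4,-0.31,0.875,0.6,0],[0.4,0,0,0.35,0],[0.4,0,0,0,0],[0.4,0,0,0,0]]]'; python3 go.py 483 81.5 22 111.2
python3 - <<'E'
from h import *
for n in('top','side'): snap(n,n+'4')
a=load('top4')[0][90:260,110:350];b=load('side4')[0][110:280,150:390]
cv2.imwrite('pics/both4.png',cv2.resize(np.hstack([a,b]),None,fx=1.66,fy=1.66,interpolation=cv2.INTER_CUBIC)[:,:,::-1])
E
```

```text
time: 10.38
position: [0.4843, 0.08, 0.0226]
tool_rot: [-0.575, 3.087, -0.0]
ft_force: [-1.4, 0.4, -2.4]
grip_width: 0.642
t 10.38 pos [484.3  80.   22.6] th 111.08 tilt [-1.1e-03 -5.0e-04 -1.0e+00] w 0.642 F [-1.4  0.4 -2.4] q7 1.78
units xyz (now axes) [0.016 0.045 0.014] turn -0.023
```

View pics/both4.png

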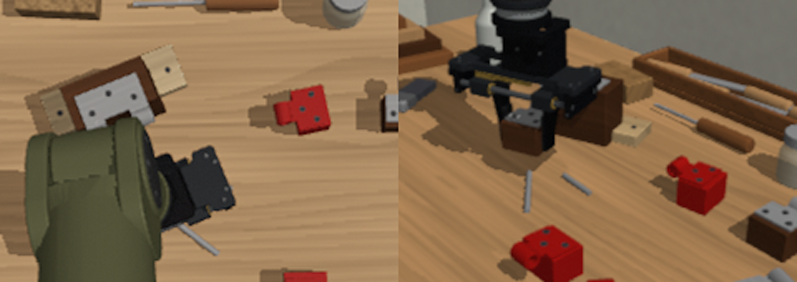

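At the staging pose the top view is blocked by the arm. The side view shows the held piece at picture (525,130) with its back face, top and end face visible. I'll compare face planes of piece and jamb in the same side camera, using depth.

```bash
cat > rel.py <<'E'
import sys; from h import *
def faces(tag,c,yaw,hx,hy,zt,z0,z1,n='side'):
    """medians of local coords for -x face, -y face, top ; yaw from plane fit of the -x face"""
    im,d=load(tag); W=world(n,d); 
    dx=np.gradient(W,axis=1); dy=np.gradient(W,axis=0); N=np.cross(dy,dx); N/=np.linalg.norm(N,axis=-1,keepdims=True)+1e-12
    R=Ro.from_euler('z',yaw).as_matrix(); L=(W-[*c,0])@R
    brown=im.max(2)>25
    o={}
    k=(abs(L[...,0]+hx)<.010)&(abs(L[...,1])<hy-.006)&(L[...,2]>z0)&(L[...,2]<z1)&brown
    P=L[k]; o['-x']=(P[:,0].mean()*1000,np.median(P[:,0])*1000,k.sum()); A=np.c_[P[:,1]-P[:,1].mean(),P[:,2]-P[:,2].mean(),np.ones(len(P))]
    s=np.linalg.lstsq(A,P[:,0],rcond=None)[0]; o['-x slope y,z deg']=np.degrees(s[:2])
    k=(abs(L[...,1]+hy)<.010)&(abs(L[...,0])<hx-.006)&(L[...,2]>z0)&(L[...,2]<z1)&brown
    P=L[k]; o['-y']=(P[:,1].mean()*1000,np.median(P[:,1])*1000,k.sum())
    k=(abs(L[...,2]-zt)<.005)&(abs(L[...,0])<hx-.005)&(abs(L[...,1])<hy-.006)&(im.min(2)>50)
    P=L[k]; o['top']=(np.median(P[:,2])*1000,k.sum())
    if len(P)>20:
        A=np.c_[P[:,0]-P[:,0].mean(),P[:,1]-P[:,1].mean(),np.ones(len(P))]; o['top slope x,y deg']=np.degrees(np.linalg.lstsq(A,P[:,2],rcond=None)[0][:2])
    for a,b in o.items(): print(tag,a,np.round(b,1))
if __name__=='__main__':
    y=np.radians(21.24)
    faces('side0',(.6356,.141),y,.030,.055,.0925,.03,.085)
    s=get_state(); faces(sys.argv[1],s['position'][:2],y,.022,.028,s['position'][2]+.071,s['position'][2]+.032,s['position'][2]+.062)
    faces('side0',(.489,-.1043),np.radians(-46),.022,.028,.043,.006,.036)
E
python3 rel.py side4
```

```text
side0 -x [-31.3 -31.3 590. ]
side0 -x slope y,z deg [-0.2  0.1]
side0 -y [-54.5 -54.6 164. ]
side0 top [ 94. 194.]
side0 top slope x,y deg [-1.5  0.4]
side4 -x [-20.7 -20.7 204. ]
side4 -x slope y,z deg [-0.7 -0.8]
side4 -y [-27.7 -27.3  37. ]
side4 top [ 94.8 129. ]
side4 top slope x,y deg [2.7 0.2]
side0 -x [nan nan  0.]
side0 -x slope y,z deg [0. 0.]
side0 -y [-30.1 -30.2 209. ]
side0 top [ 44. 180.]
side0 top slope x,y deg [-0.5  0.2]rel.py:10: RuntimeWarning: Mean of empty slice.
  P=L[k]; o['-x']=(P[:,0].mean()*1000,np.median(P[:,0])*1000,k.sum()); A=np.c_[P[:,1]-P[:,1].mean(),P[:,2]-P[:,2].mean(),np.ones(len(P))]
  ret = ret.dtype.type(ret / rcount)
  return _methods._mean(a, axis=axis, dtype=dtype,
```

```bash
python3 - <<'E'
from h import *
ds=[];
for i in range(6):
    im,d=snap('side','side5'); ds.append(d)
ds=np.array(ds); d=np.median(ds,0).astype(np.float32); print('noise',np.median(ds.std(0)))
np.savez('pics/side5.npz',im=im,d=d)
s=get_state(); print(s['time'],np.round(s['position']*1000,1)); p=s['position']
y=np.radians(21.24); R=Ro.from_euler('z',y).as_matrix()
def tops(tag,c,yaw,zt,hx,hy):
    im,d=load(tag); W=world('side',d); L=(W-[*c,0])@Ro.from_euler('z',yaw).as_matrix()
    g=im.astype(int)
    for nm,k in (('top',(abs(L[...,2]-zt)<.007)&(abs(L[...,0])<hx)&(abs(L[...,1])<hy)&(g.min(2)>40)&((g.max(2)-g.min(2))<25)),
                 ('-x',(abs(L[...,0]+hx)<.008)&(abs(L[...,1])<hy)&(L[...,2]<zt-.004)&(L[...,2]>zt-.042)&(g[...,0]-g[...,2]>12)),
                 ('-y',(abs(L[...,1]+hy)<.008)&(abs(L[...,0])<hx)&(L[...,2]<zt-.004)&(L[...,2]>zt-.042)&(g[...,0]-g[...,2]>12))):
        k=cv2.erode(k.astype(np.uint8),np.ones((3,3)))>0
        P=L[k]*1000
        if len(P)<15: print(tag,nm,len(P)); continue
        a={'top':2,'-x':0,'-y':1}[nm]; b=[i for i in range(3) if i!=a]
        for _ in range(3):
            A=np.c_[P[:,b]-P[:,b].mean(0),np.ones(len(P))]; q=np.linalg.lstsq(A,P[:,a],rcond=None)[0]; r=P[:,a]-A@q; P=P[abs(r)<2.5*r.std()+.1]
        print(tag,nm,len(P),'mean',np.round(P.mean(0),1),'slopes',['xyz'[i] for i in b],np.round(np.degrees(q[:2]),2),'sd',round(r.std(),2))
tops('side5',p[:2],y,p[2]+.071,.022,.028)
tops('side0',(.6356,.141),y,.0935,.030,.055)
tops('side0',(.489,-.1043),np.radians(-46),.0435,.022,.028)
c=cv2.resize(im[160:230,190:290],None,fx=7,fy=7,interpolation=cv2.INTER_CUBIC); cv2.imwrite('pics/crop5.png',c[:,:,::-1])
E
```

```text
noise 0.0015112516
10.775 [483.7  81.1  22.1]
side5 top 94 mean [-0.8  1.5 94.6] slopes ['x', 'y'] [0.4 0.6] sd 0.37
side5 -x 241 mean [-20.5  -1.8  70.9] slopes ['y', 'z'] [ 0.21 -0.57] sd 0.58
side5 -y 49 mean [-17.8 -26.5  71.5] slopes ['x', 'z'] [-14.24  -1.68] sd 1.07
side0 top 124 mean [-10.1  -3.3  94.1] slopes ['x', 'y'] [-0.9 -0.1] sd 0.75
side0 -x 227 mean [-31.1  -6.2  65.8] slopes ['y', 'z'] [-0.16 -1.28] sd 1.47
side0 -y 82 mean [ -3.1 -54.5  70.7] slopes ['x', 'z'] [ 0.57 -1.13] sd 0.69
side0 top 160 mean [ 3.8 -5.3 44. ] slopes ['x', 'y'] [-0.55 -0.01] sd 0.84
side0 -x 0
side0 -y 260 mean [  0.3 -30.2  20.6] slopes ['x', 'z'] [ 0.   -1.02] sd 1.12
```

View pics/crop5.png

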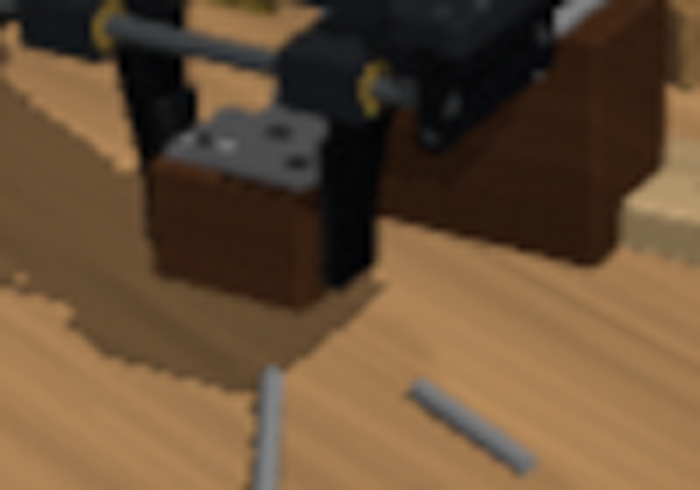

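The piece is level: its top slope is 0.4–0.6° against a camera baseline of -0.7°. I'll check its y position with a masked silhouette fit that ignores the dark finger pixels.

```bash
cat > hs.py <<'E'
import sys; from h import *
def held(tag,p,z,yaw):
    im,d=load(tag); W=world('side',d); L=(W-[p[0],p[1],z])@Ro.from_euler('z',yaw).as_matrix()
    m=((abs(L[...,0])<.032)&(abs(L[...,1])<.038)&(L[...,2]>-.008)&(L[...,2]<.05)&(im.max(2)>28)).astype(float)
    dark=im.max(2)<=28; dark=cv2.dilate(dark.astype(np.uint8),np.ones((3,3)))>0
    dark|=(sil('side',[box(22,60,-30,30,30,60)],p[0],p[1],yaw,z)>0)&(sil('side',[box(-22,22,-28,28,0,43)],p[0],p[1],yaw,z)==0)
    f=lambda v:(np.abs(sil('side',[box(-22,22,-28,28,0,43)],v[0],v[1],yaw,v[2])-m)*~dark)[140:260,150:330].sum()
    x0=np.array([p[0],p[1],z]); r=minimize(f,x0,method='Nelder-Mead',options=dict(initial_simplex=np.vstack([x0,x0+np.diag([.005,.005,.005])]),xatol=1e-4,fatol=1e-3))
    R=Ro.from_euler('z',yaw).as_matrix(); print(tag,np.round(r.x*1000,1),'cost',round(r.fun,1),m.sum(),'local dev from guess',np.round((r.x-x0)@R*1000,1))
if __name__=='__main__': 
    s=get_state(); held(sys.argv[1],s['position'][:2],s['position'][2]+.028,np.radians(21.15))
E
python3 hs.py side5; python3 go.py 483 81.5 22 111.2
```

```text
side5 [486.3  85.2  51.2] cost 14.1 632.0 local dev from guess [3.9 2.9 1.1]
t 10.78 pos [483.7  81.1  22.1] th 111.2 tilt [-5.e-04  1.e-04 -1.e+00] w 0.638 F [-0.6 -0.3 -1.1] q7 1.78
units xyz (now axes) [0.012 0.015 0.003] turn 0.001
```

The depth planes and silhouettes agree on y to about 1 mm. Along x the two cameras differ by about 2.6 mm, which is inside the 5 mm wood clearance. I'll go in slowly to the middle estimate and re-measure there.

```bash
python3 -m jog '[[[0.4,-0.5,0.01,0.012,0],[0.4,-0.5,0,0,0],[0.4,-0.4,0,0,0],[0.4,-0.25,0,0,0]]]'; python3 -m jog '[[[0.4,-0.14,0,0,0],[0.4,-0.14,0,0,0],[0.4,0,0,0,0],[0.4,0,0,0,0],[0.4,0,0,0,0]]]'; python3 go.py 555.4 109.6 21.5 111.2
python3 - <<'E'
from h import *
ds=[]
for i in range(8):
    im,d=snap('side','side6'); ds.append(d)
np.savez('pics/side6.npz',im=im,d=np.median(ds,0).astype(np.float32))
c=cv2.resize(im[120:210,215:315],None,fx=7,fy=6.6,interpolation=cv2.INTER_CUBIC); cv2.imwrite('pics/crop6.png',c[:,:,::-1])
s=get_state(); print(s['time'],np.round(s['position']*1000,1),np.round(s['ft_force'],1))
E
python3 rel.py side6 2>/dev/null|head -12; python3 hs.py side6
```

```text
time: 11.28
position: [0.5455, 0.1058, 0.0213]
tool_rot: [-0.579, 3.088, -0.0]
ft_force: [-0.4, 0.2, -2.8]
grip_width: 0.641
time: 11.9
position: [0.555, 0.1094, 0.0214]
tool_rot: [0.579, -3.088, -0.0]
ft_force: [0.9, 0.4, -1.9]
grip_width: 0.644
t 11.9 pos [555.  109.4  21.4] th 111.22 tilt [ 1.e-04  1.e-04 -1.e+00] w 0.644 F [ 0.9  0.4 -1.9] q7 1.81
units xyz (now axes) [-0.01   0.001 -0.002] turn 0.005
12.3 [555.3 109.6  21.4] [-0.6  0.5 -2.5]
side0 -x [-31.3 -31.3 590. ]
side0 -x slope y,z deg [-0.2  0.1]
side0 -y [-54.5 -54.6 164. ]
side0 top [ 94. 194.]
side0 top slope x,y deg [-1.5  0.4]
side6 -x [-20.8 -20.8 187. ]
side6 -x slope y,z deg [0.2 0.7]
side6 -y [-27.1 -27.2  27. ]
side6 top [ 93.4 107. ]
side6 top slope x,y deg [ 1.9 -0.3]
side0 -x [nan nan  0.]
side0 -x slope y,z deg [0. 0.]
side6 [556.1 113.9  51.1] cost 14.5 625.0 local dev from guess [2.3 3.7 1.7]
```

View pics/crop6.png

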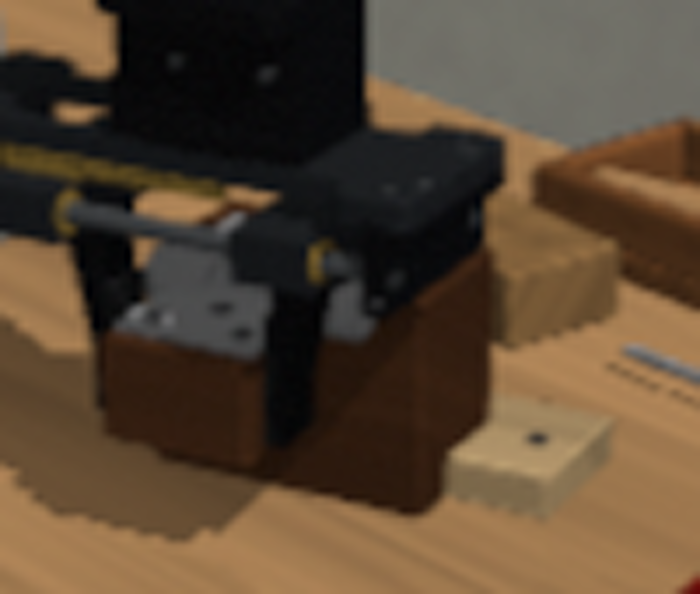

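The knuckle is in the gap with no contact force, and the side crop shows the piece top level with the jamb leaf. I'll refine using straightened edge profiles of the vertical corners of piece and jamb in this same picture.

```bash
cat > edge.py <<'E'
import sys; from h import *
p_=eyes.camera_params('side'); K=np.array(p_['camera_matrix']); T=np.linalg.inv(np.array(p_['pose']))
yaw=np.radians(21.24); R=Ro.from_euler('z',yaw).as_matrix()
def px(c,q): w=np.array(q)/1000@R.T+[*c,0]; c_=w@T[:3,:3].T+T[:3,3]; u=K@c_; return u[:2]/u[2]
def edge(tag,lab,c,a,b):
    im=load(tag)[0].astype(np.float32); A,B=px(c,a),px(c,b); t=np.linspace(.1,.9,60)[:,None]; P=A+(B-A)*t
    dr=B-A; nrm=np.array([-dr[1],dr[0]])/np.hypot(*dr); nrm*=np.sign(nrm[0]) if abs(nrm[0])>abs(nrm[1]) else np.sign(nrm[1])
    o=np.arange(-5,5.01,.5); X=P[:,None,:]+o[None,:,None]*nrm
    v=cv2.remap(im,X[...,0].astype(np.float32),X[...,1].astype(np.float32),cv2.INTER_LINEAR).mean(2).mean(0)
    g=np.gradient(v); print(lab,'pix',np.round((A+B)/2,1),'profile',np.round(v[::2]).astype(int),'steepest at px',o[np.argmax(abs(g))],'mm/px',round(1000*np.linalg.norm((np.array(T[:3,:3]@(R@(np.array(a)/1000)+[*c,0])+T[:3,3])))/431,2))
if __name__=='__main__':
    J=(.6356,.141); s=get_state(); c=s['position'][:2]; z=s['position'][2]*1000+28
    for tag in ('side0','side6'):
        edge(tag,tag+' jamb corner(-30,-55)',J,(-30,-55,25),(-30,-55,80))
        edge(tag,tag+' jamb end back(30,-55)',J,(30,-55,30),(30,-55,85))
    edge('side0','jamb left(-30,55)',J,(-30,55,30),(-30,55,75))
    edge('side0','gap edge y=17',J,(-57,17,90),(-57,17,93)); 
    t='side6'
    edge(t,'piece corner(-22,-28)',c,(-22,-28,z),(-22,-28,z+38))
    edge(t,'piece left(-22,28)',c,(-22,28,z),(-22,28,z+38))
    edge(t,'piece top edge',c,(-22,-26,z+40),(-22,20,z+40)); edge(t,'piece bottom edge',c,(-22,-26,z),(-22,20,z))
    edge('side0','jamb end top edge',J,(-28,-55,90),(28,-55,90))
E
python3 edge.py; python3 - <<'E'
from h import *
import rel
rel.faces('side6',(.6356,.141),np.radians(21.24),.030,.055,.0925,.03,.085)
E
```

```text
side0 jamb corner(-30,-55) pix [274.6 179.5] profile [27 27 27 27 30 32 31 30 30 31 34] steepest at px 5.0 mm/px 2.49
side0 jamb end back(30,-55) pix [285.1 168.8] profile [29 29 29 28 34 57 71 83 91 93 94] steepest at px -0.5 mm/px 2.59
side6 jamb corner(-30,-55) pix [274.6 179.5] profile [28 29 30 30 32 34 33 33 33 34 36] steepest at px 5.0 mm/px 2.49
side6 jamb end back(30,-55) pix [285.1 168.8] profile [ 32  31  31  30  37  61  76  88  97  99 100] steepest at px -0.5 mm/px 2.59
jamb left(-30,55) pix [236.  170.7] profile [99 95 94 93 89 71 38 25 25 27 29] steepest at px 0.5 mm/px 2.59
gap edge y=17 pix [243.3 163.3] profile [ 75  80  85  90  96 102 106 110 103  69  33] steepest at px 4.0 mm/px 2.44
piece corner(-22,-28) pix [249.3 183.9] profile [30 30 31 31 32 35 34 30 23 14 11] steepest at px 3.0 mm/px 2.34
piece left(-22,28) pix [228.6 179. ] profile [70 71 71 71 64 45 32 31 31 31 31] steepest at px 0.0 mm/px 2.4
piece top edge pix [239.8 173.6] profile [78 76 70 51 35 31 30 31 31 31 30] steepest at px -2.0 mm/px 2.3
piece bottom edge pix [240.2 189. ] profile [31 32 32 32 33 40 58 68 71 72 74] steepest at px 0.5 mm/px 2.35
jamb end top edge pix [280.2 161.3] profile [85 67 48 41 38 36 31 31 33 34 36] steepest at px -4.0 mm/px 2.43
side6 -x [-31.3 -31.2 214. ]
side6 -x slope y,z deg [0.8 0.1]
side6 -y [-54.5 -54.5 162. ]
side6 top [94.  5.]
```

In the same camera the depth planes put x within 0.3 mm and z within about 0.5 mm. Edges and faces put y about 0.5 mm off, against 3 mm of play. I'll trim y slightly, settle and re-check.

```bash
python3 -m jog '[[[0.4,0,-0.012,0,0],[0.4,0,0,0,0],[0.4,0,0,0,0],[0.4,0,0,0,0],[0.4,0,0,0,0],[0.4,0,0,0,0]]]'; python3 - <<'E'
from h import *
ds=[]
for i in range(8):
    im,d=snap('side','side7'); ds.append(d)
np.savez('pics/side7.npz',im=im,d=np.median(ds,0).astype(np.float32))
E
python3 rel.py side7 2>/dev/null|grep side7; python3 go.py 555.4 109.2 21.5 111.2
```

```text
time: 13.05
position: [0.5555, 0.1091, 0.0214]
tool_rot: [-0.579, 3.088, 0.0]
ft_force: [0.1, -0.1, -2.2]
grip_width: 0.642
side7 -x [-20.7 -20.7 184. ]
side7 -x slope y,z deg [-0.1 -0.1]
side7 -y [-26.9 -27.   24. ]
side7 top [ 93.4 105. ]
side7 top slope x,y deg [ 2.6 -0. ]
t 13.45 pos [555.5 109.1  21.4] th 111.23 tilt [-0.  0. -1.] w 0.641 F [ 0.2  0.1 -2.2] q7 1.81
units xyz (now axes) [ 0.001  0.002 -0.003] turn 0.007
```

The piece is steady. The wrist carries only its weight (-2.2 N), with no side force. Handing in.

```bash
python3 -c "
from bench import job; print(job.close_job())"
```

```text
the job is handed in; nothing more can be done
None
```

I picked the medium piece, the dark one at top pixel (295,212). It is now held with its knuckle in the jamb gap, turned to the jamb's yaw of about 21.2°. I handed the job in at about 13.5 s; no verdict was reported.

**Last checks**
- **Grip:** the opening was 0.641 (about 56 mm), so the piece is held by its end faces.
- **Load:** the wrist force was about 2.2 N, the piece's weight, with no side force, so it is not pressing on the jamb.
- **Alignment from the side camera:** compared with the jamb in the same view, it is within about 0.5 mm along x and 0.6 mm in height. Along the hole axis it is within about 1 mm, with 3 mm of play.
- **Level:** the back face slope was about 0.1°.

**What failed or disagreed**
- **Height offset:** the real fingertips were about 34.5 mm higher than the reported TCP height. My first grip closed above the leaf without touching it, so I went by the images from then on.
- **x position:** the estimate from the top camera and the grasp put the piece about 2 mm short along x. I trusted the direct same-camera comparison instead. If the top camera is right, the offset is at the limit for the pin.
- **Tilt:** the last top-face slope read 2–2.6°. This came from few pixels, and the earlier averaged reading was 0.4°.
- **Not seen directly:** at the end the arm hid the hole line-up from the top camera and a finger hid it from the side, so it is worked out from the block faces.

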